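# Find the tightest syringe drive and load it

## Robot

A 6-joint arm with a two-finger parallel gripper is mounted at the origin on the work surface. World frame = base frame: x ahead of the robot, y to its left, z up, the work surface at z = 0. Lengths are in mm, angles in rad, forces in N, time in s.
With the tool pointing down it reaches from about 275 to 825 mm from the base axis. Payload 5.2 kg.
Tool frame: the origin (TCP) lies midway between the tips of the shut fingers; the grasp point (between the pads) lies 19 mm behind it; y points along the fingers, x is the direction in which the jaws open and shut, and the axes are right-handed (so a half turn about y gives the same grasp; the last joint's range is limited). The gripper opens to 93 mm and grips with 3 to 60 N. Pads are 15 mm wide; open, the fingers measure 128 mm over their backs; the gripper's body (75 mm by 188 mm) begins 65 mm behind the grasp point.
Start: joints at [1.024, 0.259, 1.535, -0, 1.348, -0.203], TCP at [185.365, 517.827, 218.653] pointing down, gripper open.
Joint ranges: [-3.14, 3.14], [-0.91, 2.08], [0.19, 2.58], [-1.22, 4.36], [0.22, 2.71], [-3.12, 3.12]. Speed limits (rad/s): [2.57, 2.57, 3.14, 3.14, 3.14, 3.14].

## Interface

Orientations are given as a 3x3 rotation matrix whose columns are the frame's x, y, z axes.
In Python, from rig import ctrl, eyes, finder gives the robot as it stands. The module is installed in compiled form; this text tells all that it offers.
- The arm moves only by the shell command python3 -m jog 'ROWS' [FORCE]. ROWS is JSON, one flat list of numbers, 7 for each row, row after row: the turn, a rotation vector about the tool's x, y, z in rad, then the shift along the tool's x, y, z in cm, then the closure, from -1 (fully open) to 1 (shut). In form: [rx, ry, rz, dx, dy, dz, gripper, rx, ry, rz, dx, dy, dz, gripper, ...]. A call has 1 to 20 rows; each row shifts and turns the commanded pose from where the row before left it, along the tool's axes as they then stand; what a row does not reach is not made up. A row lasts 1/12 s, in which the tool goes at most 41.7 mm and 7.16 degrees, less where a joint would pass 70% of its speed; a pose out of reach is approached as far as the arm can. A call is refused whole if a number of a shift passes 4.17 or a number of a turn 0.125, either way. A call with a gripper value outside its range is refused whole. The fingers move at their own pace and stop on an object; FORCE is the grip in N (left out, the last holds). Time passes only in rows, so rows that do not move let the fingers close. It gives the time, the measured TCP pose, the force and the opening at its end, in the units of the state.
- ctrl.state(): the state, without advancing time (a new reading comes with each control period).
- eyes.camera(name): name is "scene" or "top" or "wrist"; returns a dict with "frame" (420x560x3 uint8, red, green, blue), "fx", "fy", "cx", "cy" (pixels), "pose" (4x4, takes a point from camera to world coordinates). Camera axes: x right, y down, z forward; pixel columns grow to the right and rows downward; lengths in mm; the calibration is good to about 2 mm. A picture is of the moment at which its call begins. There is no depth.
- ctrl.sign_off(): hands the job in, once; it reports no verdict.
Trained networks look in a picture, given as the dict that the camera call returned (one of the last four; its "shot" number tells which), for a name from the list of things; names that differ only in an ending like _2 or _b are one class to them, and where a whole thing is asked for, a point or a joint stands for the part that bears it (a point fixed in the world has none). Each returns a list of dicts, best first, with "conf" (0 to 1); they miss things now and then, are a little off and sometimes report something else, mostly with a low value. They report only what shows in the picture. A call takes as long as a camera call. They do not tell look-alikes from the thing itself.
- finder.recognise(name, picture): "box" ([left, top, right, bottom] in pixels, round what is visible of it).
- finder.regions_of(name, picture): "region" (420x560 bool, what is visible of it) and "box" ([left, top, right, bottom] in pixels, round what is visible of it).
The state is a dict: "clock": time; "joint_pos": joint angles; "qd": joint speeds; "joint_torque": joint torques, N m; "tool_pos": TCP position; "orientation": TCP orientation; "contact_force": force on the tool from outside, world axes, zero at the start; "moment": the same for the moment, N m; "grip_width": finger opening in mm.
Only numpy, scipy, OpenCV 4.12 (cv2) and the standard library are available. Lean on these libraries where they do the work, as an engineer would, in place of code of your own. Each camera call takes 0.05 s, during which the arm holds its last target.

## Task

Check the three syringe drives for backlash, one after another from the robot's left to its right: push each pusher post towards its cradle until it firmly resists, then pull it back the other way until it firmly resists, without forcing it (12 N is too much). Then set the glass syringe down without dropping it in the cradle of the drive that had the least free play, centred lengthwise, plunger towards the pusher, and let go; leave everything else alone.

Things in the scene. Friction and masses are not known exactly. Their poses are not given: they have to be found in the camera images.
- drive_p: One of three outwardly identical syringe drives, in any left-right order: white base 270 x 70 x 20 mm fixed to the bench, black pusher block on a screw at the robot's end, grey V cradle at the far end. Origin: centre of the base's underside; x runs along the screw from pusher to cradle (roughly away from the robot), z up. Nothing on it is higher than 60 mm except the post (105 mm).
- post_p (a point): Point 85 mm above the bench on the axis of the aluminium post on drive_p's black pusher block, 75 mm from the drive's origin towards -x (give or take the play). The post is 16 mm along the drive's x, 26 mm across, from 55 mm (block top) to 105 mm high; 50 mm of room for fingers on its -x and +x sides. Post and block slide only along the drive's x.
- nut_p (a joint): How far the nut in the pusher of drive_p is pushed off its rest (m, + towards the cradle). The post first slides through its free play (0.5 N drag; 3 to 16 mm in all, different for each drive, starting somewhere inside it; nut at 0), then moves the nut against a spring, 2.5 N more per mm. Over 12 N damages it; stop at 4 to 6 N.
- cradle_p (a point): Where the centre of the syringe barrel comes to lie in the cradle of drive_p: 60 mm from the drive's origin towards +x, 53 mm above the bench. Two grey 90 degree V saddles, each 16 mm long, stand 36 mm before and behind it, leaving 56 mm clear between them for fingers; they rise to 58 mm. Axes as the drive's.
- drive_q: One of three outwardly identical syringe drives, in any left-right order: white base 270 x 70 x 20 mm fixed to the bench, black pusher block on a screw at the robot's end, grey V cradle at the far end. Origin: centre of the base's underside; x runs along the screw from pusher to cradle (roughly away from the robot), z up. Nothing on it is higher than 60 mm except the post (105 mm).
- post_q (a point): Point 85 mm above the bench on the axis of the aluminium post on drive_q's black pusher block, 75 mm from the drive's origin towards -x (give or take the play). The post is 16 mm along the drive's x, 26 mm across, from 55 mm (block top) to 105 mm high; 50 mm of room for fingers on its -x and +x sides. Post and block slide only along the drive's x.
- nut_q (a joint): How far the nut in the pusher of drive_q is pushed off its rest (m, + towards the cradle). The post first slides through its free play (0.5 N drag; 3 to 16 mm in all, different for each drive, starting somewhere inside it; nut at 0), then moves the nut against a spring, 2.5 N more per mm. Over 12 N damages it; stop at 4 to 6 N.
- cradle_q (a point): Where the centre of the syringe barrel comes to lie in the cradle of drive_q: 60 mm from the drive's origin towards +x, 53 mm above the bench. Two grey 90 degree V saddles, each 16 mm long, stand 36 mm before and behind it, leaving 56 mm clear between them for fingers; they rise to 58 mm. Axes as the drive's.
- drive_r: One of three outwardly identical syringe drives, in any left-right order: white base 270 x 70 x 20 mm fixed to the bench, black pusher block on a screw at the robot's end, grey V cradle at the far end. Origin: centre of the base's underside; x runs along the screw from pusher to cradle (roughly away from the robot), z up. Nothing on it is higher than 60 mm except the post (105 mm).
- post_r (a point): Point 85 mm above the bench on the axis of the aluminium post on drive_r's black pusher block, 75 mm from the drive's origin towards -x (give or take the play). The post is 16 mm along the drive's x, 26 mm across, from 55 mm (block top) to 105 mm high; 50 mm of room for fingers on its -x and +x sides. Post and block slide only along the drive's x.
- nut_r (a joint): How far the nut in the pusher of drive_r is pushed off its rest (m, + towards the cradle). The post first slides through its free play (0.5 N drag; 3 to 16 mm in all, different for each drive, starting somewhere inside it; nut at 0), then moves the nut against a spring, 2.5 N more per mm. Over 12 N damages it; stop at 4 to 6 N.
- cradle_r (a point): Where the centre of the syringe barrel comes to lie in the cradle of drive_r: 60 mm from the drive's origin towards +x, 53 mm above the bench. Two grey 90 degree V saddles, each 16 mm long, stand 36 mm before and behind it, leaving 56 mm clear between them for fingers; they rise to 58 mm. Axes as the drive's.
- rest: White stand 110 x 70 mm with two V saddles like those of the drives, on which the syringe lies at the start (same heights); fixed to the bench. Origin: centre of its underside, x along the syringe.
- syringe_centre (a point): Middle of the barrel of the glass syringe, on its axis (53 mm above the bench as it lies). Barrel 24 mm diameter, 100 mm long, along x; at -x a 34 x 26 mm flange, then the steel plunger with a 20 mm disc ending 79 mm from the centre; at +x a thin 14 mm nozzle. Plunger faces the robot at the start. About 120 g. Grasp across the barrel's middle.
- plunger_end (a point): End of the syringe's plunger disc, 79 mm from the barrel's centre towards the syringe's -x.
- vial_a: small amber vial, 22 mm diameter, 45 mm tall, between the left and middle drives; bystander, leave alone. Origin: centre of its underside.
- vial_b: small clear vial, 22 mm diameter, 45 mm tall, between the middle and right drives; bystander, leave alone. Origin: centre of its underside.
- beaker: glass beaker, 70 mm diameter, 90 mm tall; bystander, leave alone. Origin: centre of its underside.
- flask: amber volumetric flask, 100 mm diameter, 190 mm tall; bystander, leave alone. Origin: centre of its underside.
- jar: amber jar, 60 mm diameter, 80 mm tall; bystander, leave alone. Origin: centre of its underside.
- weight: steel calibration weight, 28 mm diameter, 38 mm tall; bystander, leave alone. Origin: centre of its underside.
- tray: white tray 80 x 100 x 30 mm; bystander, leave alone. Origin: centre of its underside.
- seat_ok (a joint): Travel of the sprung seat pad (white pin, 8 mm) in the middle of the cradle of the drive with the least free play, whichever of the three that is (m): 0 when that cradle is empty, about 0.003 when the syringe lies in it. Every cradle has such a pad, standing 44 mm above the bench; the syringe's own weight presses it down.
- syringe: The whole syringe (see syringe_centre; same origin and axes).
Not all that is in view belongs to the job. What is meant by the syringe is not yellow, and is the smaller of those in its own colour.

How it is judged:
By the outcome, as a careful person would: the job done as asked, in the order asked, and still so for the second after the job is handed in, with the robot touching nothing.
It also fails if it takes over 72 s, if anything falls off the work surface, if the arm or the gripper's body presses on something with over 40 N, if the wrist force passes 120 N, or if a joint passes its speed limit or range.

## Working session

There is one attempt and no reset: what is moved stays moved. The work goes in short steps, Python scripts to look and compute and a shell command to move; the robot and the scene stay as the last step left them, time stands still between calls to the robot, and variables do not carry over. Pictures are saved under pics/ and viewed, and the job is handed in when it is done.

```bash
mkdir -p pics; python3 - <<'E'
from rig import ctrl, eyes, finder
import cv2
s=ctrl.state()
for k,v in s.items(): print(k,v)
for n in ["scene","top","wrist"]:
    p=eyes.camera(n); cv2.imwrite(f"pics/{n}0.png",p["frame"][:,:,::-1]); print(n,p["fx"],p["cx"],p["cy"],p["pose"].tolist())
    import pickle; pickle.dump(p,open(f"{n}0.pkl","wb"))
E
```

```text
clock 0.0
joint_pos [ 1.02420837e+00  2.59344700e-01  1.53605588e+00 -4.03067407e-05
  1.34801849e+00 -2.02798442e-01]
qd [-8.62292768e-04 -4.47692756e-04 -4.52717997e-04  2.79086222e-05
  1.40498849e-03 -2.30783410e-03]
joint_torque [-6.91914920e-04 -4.37301779e+01 -2.84006184e+01  7.19477842e-02
  4.11029323e-02 -1.27094127e-04]
tool_pos [185.08302507 517.3438195  217.82772304]
orientation [[ 3.37048030e-01 -9.15744581e-04 -9.41487008e-01]
 [ 9.41485739e-01 -1.58074831e-03  3.37049113e-01]
 [-1.79690490e-03 -9.99998331e-01  3.29372359e-04]]
contact_force [ 0.20161507 -1.05699423 -0.09431627]
moment [ 0.0069695  -0.05300932  0.00491174]
grip_width 92.89682379354996
scene 428.26206193014286 279.38701378450503 211.1769662716263 [[0.40752347004333783, 0.7281122512934395, -0.5511598414981231, 1280.3599200210958], [0.9130587125900335, -0.3352967192615501, 0.23216351439421293, -314.75485176843796], [-0.015760987509269384, -0.5978533763129891, -0.8014505173146325, 1122.4693756812615], [0.0, 0.0, 0.0, 1.0]]
top 404.5189466698059 282.23687486920915 210.46621857532625 [[0.023700300283295603, -0.9844820982698075, 0.17387723816750364, 334.7165121907958], [-0.9996398509286697, -0.025527268215361082, -0.00827810441876169, -18.675265180255547], [0.012588256503127117, -0.17361842288115104, -0.9847325418784904, 1352.0471888997442], [0.0, 0.0, 0.0, 1.0]]
wrist 304.93722027394233 281.9511034556508 211.57308975629445 [[0.33721142183205677, 0.9127121975692268, 0.23074856748060904, 121.29375741093082], [0.9414263876276056, -0.32635323447429027, -0.08491126560477433, 541.1716656870357], [-0.0021940064809120837, 0.24586583893766012, -0.9693013853178176, 383.47834203549996], [0.0, 0.0, 0.0, 1.0]]
```

View pics/scene0.png

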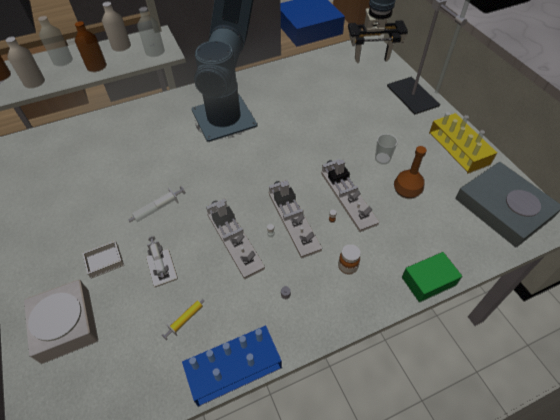

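View pics/top0.png

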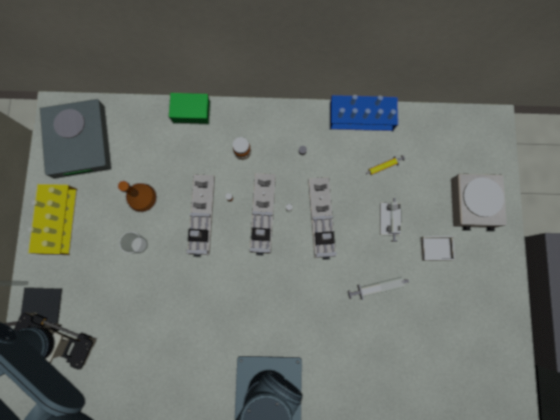

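View pics/wrist0.png

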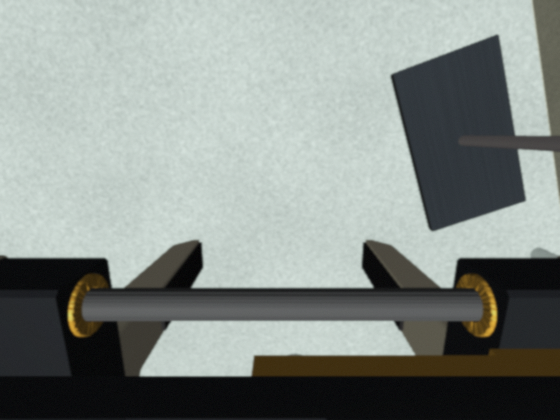

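```bash
cat > h.py <<'E'
import numpy as np
def ray(p,u,v,z):
    T=np.array(p["pose"]); d=T[:3,:3]@np.array([(u-p["cx"])/p["fx"],(v-p["cy"])/p["fy"],1.0]); o=T[:3,3]
    return o+d*(z-o[2])/d[2]
def proj(p,X):
    T=np.array(p["pose"]); c=T[:3,:3].T@(np.array(X,float)-T[:3,3]); return np.array([p["cx"]+p["fx"]*c[0]/c[2],p["cy"]+p["fy"]*c[1]/c[2]])
E
python3 - <<'E'
from rig import ctrl, eyes, finder
from h import *
import cv2,pickle
P={n:eyes.camera(n) for n in ("top","scene")}
for n,p in P.items():
  pickle.dump(p,open(n+"1.pkl","wb"))
  for nm in ["drive_p","post_p","cradle_p","syringe","rest","plunger_end","vial_a"]:
    for r in finder.regions_of(nm,p):
      if r["conf"]<.2: continue
      m=r["region"].astype('uint8'); ys,xs=np.nonzero(m)
      rr=cv2.minAreaRect(np.c_[xs,ys].astype('float32'))
      print(n,nm,round(r["conf"],2),[int(b) for b in r["box"]],len(xs),np.round(rr[0],1),np.round(rr[1],1),round(rr[2],1))
p=P["top"]; f=p["frame"][:,:,::-1]
cv2.imwrite("pics/tz1.png",cv2.resize(f[160:310,170:370],None,fx=4,fy=4,interpolation=cv2.INTER_CUBIC))
cv2.imwrite("pics/tz2.png",cv2.resize(f[140:310,330:460],None,fx=4,fy=3.5,interpolation=cv2.INTER_CUBIC))
f=P["scene"]["frame"][:,:,::-1]
cv2.imwrite("pics/sz1.png",cv2.resize(f[150:290,190:390],None,fx=4,fy=4,interpolation=cv2.INTER_CUBIC))
E
```

```text
top drive_p 0.8 [310, 176, 337, 257] 1711 [322.2 218.2] [82.2 22.3] 85.4
top drive_p 0.68 [186, 176, 213, 257] 1697 [200.4 215.7] [23.5 81.3] 5.2
top drive_p 0.64 [248, 172, 274, 256] 1757 [262.5 213.9] [22.7 82.7] 3.8
top post_p 0.84 [255, 223, 272, 242] 242 [261.  233.5] [13. 18.] 90.0
top post_p 0.51 [313, 232, 335, 246] 237 [324.5 238. ] [12. 19.] 90.0
top post_p 0.5 [189, 227, 208, 243] 263 [198. 235.] [12. 20.] 90.0
top cradle_p 0.95 [307, 179, 335, 262] 1695 [321.8 218.3] [82.1 21.4] 85.2
top cradle_p 0.83 [250, 171, 275, 255] 1703 [262.7 214. ] [22.2 82.2] 3.1
top cradle_p 0.57 [187, 175, 214, 257] 1774 [200.5 215.3] [23. 82.] 3.9
top syringe 0.82 [348, 279, 409, 298] 569 [378.2 288.4] [14.5 61.8] 78.7
top syringe 0.73 [392, 196, 400, 242] 291 [394.  219.5] [43.  8.] 90.0
top syringe 0.69 [364, 155, 404, 174] 257 [386.3 165.1] [ 9. 39.] 64.5
top syringe 0.51 [249, 173, 277, 257] 1704 [262.3 214. ] [21.3 82.2] 3.4
top rest 0.98 [377, 202, 401, 234] 461 [389.5 218. ] [32. 21.] 90.0
top plunger_end 0.84 [391, 200, 396, 242] 237 [395.3 220.2] [ 9. 42.] 3.9
top plunger_end 0.81 [3
[... 927 characters left out ...]
 171.2] [21.8 21.2] 72.9
scene syringe 0.87 [146, 236, 164, 280] 340 [157.5 257. ] [42.7 11.4] 70.9
scene syringe 0.79 [164, 302, 200, 339] 325 [183.3 318.8] [ 8.2 50.2] 46.2
scene syringe 0.72 [130, 187, 185, 225] 559 [156.  204.5] [13.5 62.2] 62.2
scene rest 0.62 [148, 248, 177, 287] 634 [161.  266.2] [38.1 25.3] 74.7
scene rest 0.2 [208, 200, 265, 279] 1870 [233.6 238. ] [83.8 23.5] 59.7
scene plunger_end 0.91 [165, 302, 203, 339] 363 [183.  319.5] [ 9.9 53.1] 49.0
scene plunger_end 0.71 [128, 185, 184, 223] 561 [156.7 204.7] [13. 63.] 57.1
scene plunger_end 0.55 [147, 235, 165, 275] 341 [157.1 256.2] [41.4 10.8] 71.6
scene vial_a 0.64 [329, 213, 338, 222] 76 [332.3 216.5] [ 6.6 11.5] 8.1
```

```bash
ls pics
```

```text
scene0.png
sz1.png
top0.png
tz1.png
tz2.png
wrist0.png
```

View pics/tz1.png

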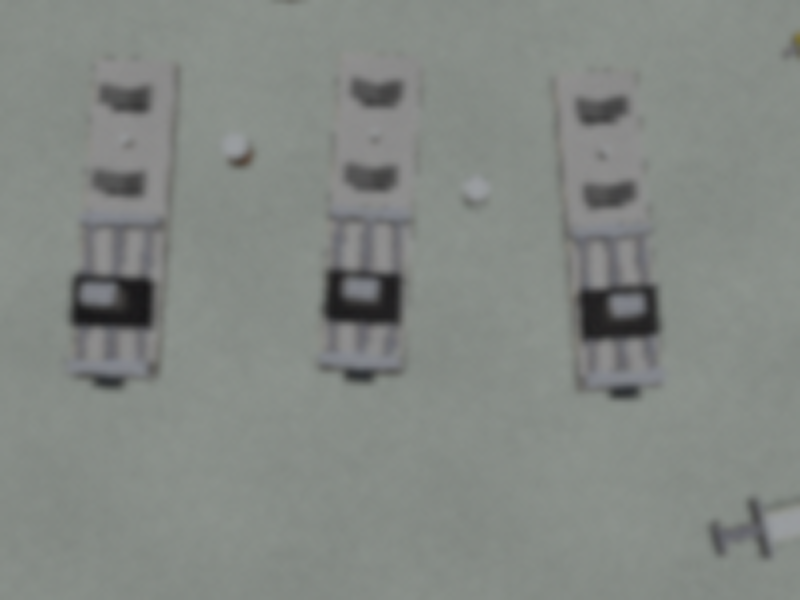

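View pics/tz2.png

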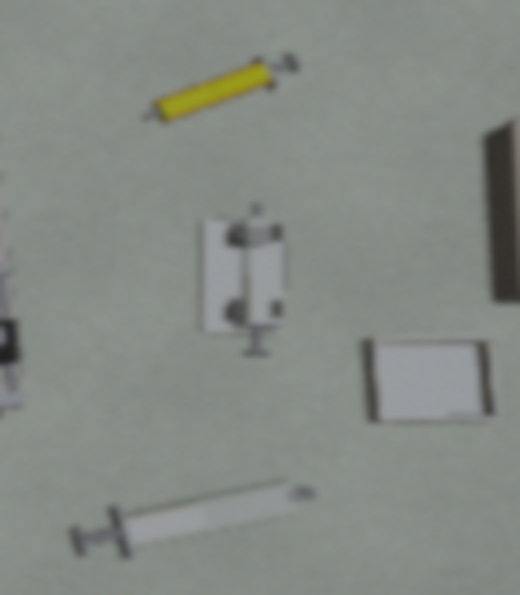

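View pics/sz1.png

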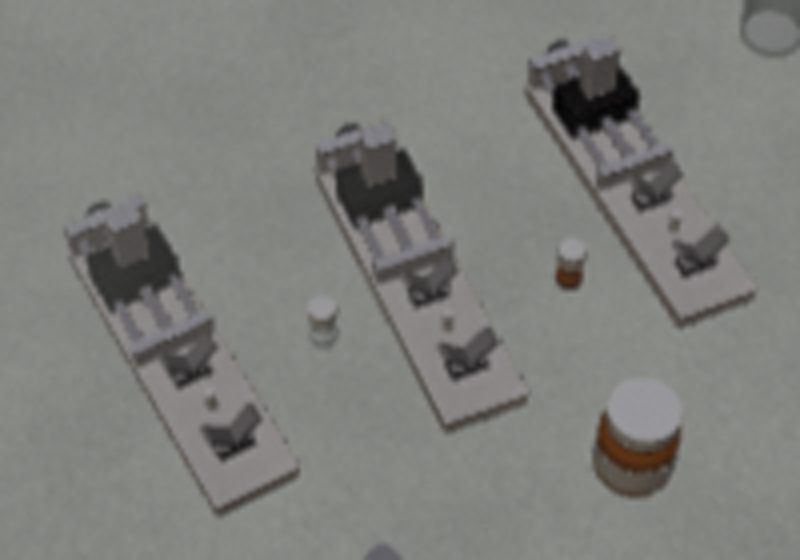

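```bash
cat > fit.py <<'E'
import pickle
from h import *
from scipy.optimize import least_squares
pt=pickle.load(open("top1.pkl","rb")); ps=pickle.load(open("scene1.pkl","rb"))
T={'L':dict(cl=(95,60),cr=(180,65),pin=(128,143),sf=(127,98),sn=(119,183),post=(98,292)),
'M':dict(cl=(340,55),cr=(422,62),pin=(376,139),sf=(377,93),sn=(371,178),post=(361,289)),
'R':dict(cl=(556,75),cr=(640,70),pin=(601,155),sf=(602,109),sn=(610,194),post=(627,305))}
S={'L':dict(cl=(755,292),cr=(682,326),pin=(674,224),post=(600,50)),
'M':dict(cl=(527,400),cr=(449,430),pin=(447,323),post=(379,135)),
'R':dict(cl=(299,468),cr=(220,512),pin=(211,401),post=(128,213))}
loc=dict(cl=(135,35,20),cr=(135,-35,20),pin=(60,0,44),sf=(96,0,50),sn=(24,0,50))
for k in 'LMR':
    def f(q):
        c,s=np.cos(q[2]),np.sin(q[2]); r=[]
        for D,p,o in((T,pt,(170,160)),(S,ps,(190,150))):
            for n,uv in D[k].items():
                l=np.array(loc.get(n,(q[3],0,105)),float)
                X=[q[0]+c*l[0]-s*l[1],q[1]+s*l[0]+c*l[1],l[2]]
                r+=list(proj(p,X)-(np.array(uv)/4+o))
        return np.array(r)
    q=least_squares(f,[480,0,0,-75],x_scale=[100,100,.1,50],loss='soft_l1').x
    print(k,np.round(q,3)); print(np.round(f(q).reshape(-1,2),1).tolist())
    c,s=np.cos(q[2]),np.sin(q[2]); print(' post',q[0]+c*q[3],q[1]+s*q[3],' cradle',q[0]+60*c,q[1]+60*s)
E
python3 fit.py
python3 - <<'E'
import pickle
from h import *
p=pickle.load(open("top1.pkl","rb"))
a=lambda x,y:(330+x/4,140+y/3.5)
for nm,x,y in [("plung",256,352),("nozzle",256,207),("barrel near",258,325),("barrel far",262,228),("mid",260,276)]:
    print(nm,ray(p,*a(x,y),53))
E
```

```text
L [ 5.51361e+02  2.39082e+02 -1.20000e-02 -7.24060e+01]
[[0.1, -0.8], [-0.5, -1.2], [-0.7, -1.0], [0.0, -0.8], [0.5, -0.6], [0.2, -0.6], [-0.3, -2.3], [-1.6, -3.3], [-0.7, -3.6], [-0.1, -1.1]]
 post 478.96067482881176 239.98353727759408  cradle 611.356293543353 238.33560747066056
M [ 5.60969e+02  3.54710e+01 -3.30000e-02 -7.39920e+01]
[[-0.1, -0.9], [-0.0, -1.4], [-0.5, -1.2], [-0.1, -0.7], [0.0, -0.6], [-0.2, -0.8], [-0.2, -3.5], [-1.9, -3.3], [-0.7, -3.9], [-0.6, -0.7]]
 post 487.018138481097 37.913657936180364  cradle 620.9368050208044 33.49090844191137
R [ 5.53068e+02 -1.61463e+02  7.40000e-02 -7.44280e+01]
[[-0.4, -1.0], [-0.9, -0.7], [0.8, -1.4], [0.0, -0.9], [-0.5, -0.7], [-0.7, -0.5], [-0.4, -1.6], [-2.2, -2.4], [-0.8, -3.3], [-0.9, -0.3]]
 post 478.8444605088066 -166.97452558912394  cradle 612.9037330653399 -157.02036212954383
plung [ 474.73524955 -392.85614351   53.        ]
nozzle [ 611.42825583 -396.19203225   53.        ]
barrel near [ 499.85772376 -395.09403776   53.        ]
barrel far [ 591.45270063 -400.638326     53.        ]
mid [ 545.84964911 -397.86111337   53.        ]
```

```bash
python3 -m jog '[0,0,0,-1.15,0,-2.64,-1, 0,0,0,-1.15,0,-2.64,-1, 0,0,0,-1.15,0,-2.64,-1, 0,0,0,-1.15,0,-2.64,-1, 0,0,0,-1.15,0,-2.64,-1, 0,0,0,-1.15,0,-2.64,-1, 0,0,0,-1.15,0,-2.64,-1, 0,0,0,-1.15,0,-2.64,-1, 0,0,0,-1.15,0,-2.64,-1, 0,0,0,-1.15,0,-2.64,-1, 0,0,0,-1.15,0,-2.64,-1, 0,0,0,-1.15,0,-2.64,-1, 0,0,0,-1.15,0,-2.64,-1, 0,0,0,-1.15,0,-2.64,-1, 0,0.124,0,0,0,0,0, 0,0.124,0,0,0,0,0, 0,0.124,0,0,0,0,0, 0,0.124,0,0,0,0,0, 0,0.124,0,0,0,0,0, 0,0.124,0,0,0,0,0]'
python3 -m jog '[0,0.124,0,0,0,0,0, 0,0.124,0,0,0,0,0, 0,0.124,0,0,0,0,0, 0,0.124,0,0,0,0,0, 0,0,0,0,0,0,0, 0,0,0,0,0,0,0]'
cat > look.py <<'E'
import sys,pickle,cv2
from rig import ctrl,eyes,finder
from h import *
p=eyes.camera("wrist"); nm=sys.argv[1]; pickle.dump(p,open(nm+".pkl","wb"))
cv2.imwrite(f"pics/{nm}.png",p["frame"][:,:,::-1])
s=ctrl.state(); print(s["clock"],np.round(s["tool_pos"],1),np.round(s["orientation"],4).tolist(),np.round(s["contact_force"],2),s["grip_width"])
for n in sys.argv[2:]:
  for r in finder.regions_of(n,p):
    if r["conf"]<.2: continue
    ys,xs=np.nonzero(r["region"]); rr=cv2.minAreaRect(np.c_[xs,ys].astype('float32'))
    print(n,round(r["conf"],2),[int(b) for b in r["box"]],np.round(rr[0],1),np.round(rr[1],1),round(rr[2],1))
E
python3 look.py w1 post_p drive_p
```

```text
clock: 2.62
tool_pos: [479.1, 241.6, 218.6]
orientation: [[0.889, -0.0, -0.459], [0.459, 0.0, 0.889], [0.0, -1.0, 0.0]]
contact_force: [-0.1, -0.4, -0.2]
grip_width: 57.5
clock: 3.12
tool_pos: [479.1, 241.7, 218.7]
orientation: [[1.0, 0.0, 0.009], [-0.009, 0.0, 1.0], [0.0, -1.0, 0.0]]
contact_force: [-0.1, 0.0, -0.3]
grip_width: 46.3
3.1667 [479.1 241.7 218.7] [[1.0, 0.0, 0.009], [-0.009, -0.0, 1.0], [0.0, -1.0, -0.0]] [-0.48 -0.76  0.46] 46.30030138472739
post_p 0.87 [275, 325, 307, 353] [291.  337.5] [33. 32.] 90.0
post_p 0.63 [264, 169, 303, 222] [282. 194.] [58. 36.] 90.0
post_p 0.52 [489, 258, 547, 328] [526.9 286.6] [79.  39.7] 56.3
drive_p 0.69 [221, 159, 459, 223] [339.5 191.5] [ 63. 235.] 90.0
drive_p 0.68 [240, 320, 348, 357] [294. 337.] [ 34. 108.] 90.0
```

View pics/w1.png

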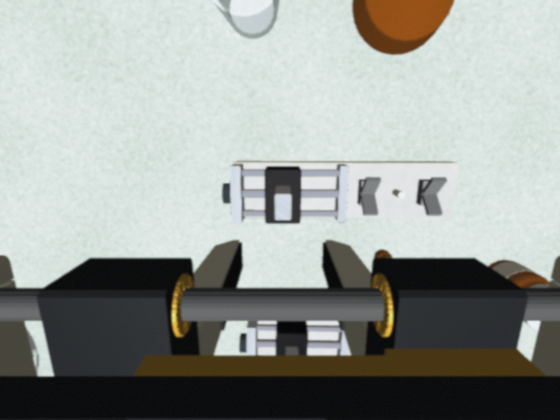

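```bash
python3 - <<'E'
import pickle,cv2
from h import *
p=pickle.load(open("w1.pkl","rb")); print(np.round(p["pose"],3).tolist())
for X in [(479,241.7,218),(479,240,105),(551,239,20)]: print(X,proj(p,X))
for u,v,z in [(398,194,44),(456,163,20),(456,218,20),(237,163,20)]: print(ray(p,u,v,z))
f=p["frame"][:,:,::-1]
cv2.imwrite("pics/w1z.png",cv2.resize(f[140:240,210:470],None,fx=3,fy=3,interpolation=cv2.INTER_CUBIC))
E
```

```text
[[1.0, -0.009, -0.003, 479.807], [-0.009, -0.969, -0.247, 310.316], [-0.001, 0.247, -0.969, 384.209], [0.0, 0.0, 0.0, 1.0]]
(479, 241.7, 218) [281.88833139 255.11409605]
(479, 240, 105) [282.01942422 210.66205089]
(551, 239, 20) [341.35032278 193.83620924]
[610.56551928 242.91542428  44.        ]
[685.27934189 274.88540896  20.        ]
[694.16947571 207.23424212  20.        ]
[425.9701833  277.30677759  20.        ]
```

View pics/w1z.png

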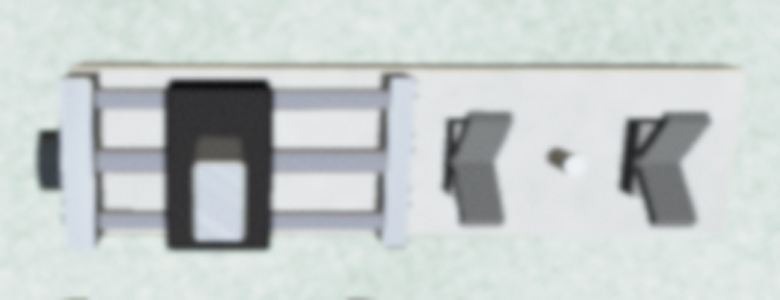

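```bash
python3 -m jog '[0,0,0,0,2.5,0.1,0.2, 0,0,0,0,3,0,0.2, 0,0,0,0,3,0,0.2, 0,0,0,0,3,0,0.2, 0,0,0,0,2,0,0.2, 0,0,0,0,1.4,0,0.2, 0,0,0,0,0,0,0.2, 0,0,0,0,0,0,0.2, 0,0,0,0,0,0,0.2]' 20
cat > st.py <<'E'
from rig import ctrl
import numpy as np
s=ctrl.state(); print(round(s["clock"],2),np.round(s["tool_pos"],2),np.round(s["contact_force"],2),round(s["grip_width"],2))
E
python3 st.py; python3 look.py w2
```

```text
clock: 4.02
tool_pos: [479.9, 242.9, 70.7]
orientation: [[1.0, 0.002, 0.012], [-0.012, 0.0, 1.0], [0.002, -1.0, 0.0]]
contact_force: [0.1, -0.2, 0.0]
grip_width: 37.0
4.02 [479.9  242.93  70.66] [ 0.13 -0.19  0.04] 37.03
4.0667 [480.2 243.   71. ] [[0.9999, 0.0024, 0.0124], [-0.0124, 0.0006, 0.9999], [0.0024, -1.0, 0.0007]] [-0.35  0.03  0.47] 37.30024697397278
```

View pics/w2.png

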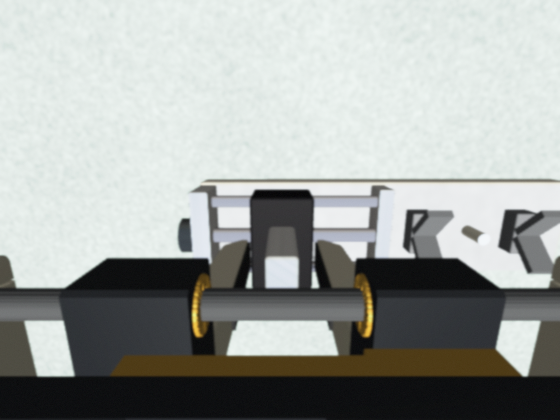

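```bash
python3 -m jog '[0,0,0,0.12,0,0,0.2, 0,0,0,0.12,0,0,0.2, 0,0,0,0.12,0,0,0.2, 0,0,0,0.12,0,0,0.2, 0,0,0,0.12,0,0,0.2, 0,0,0,0.12,0,0,0.2, 0,0,0,0.12,0,0,0.2, 0,0,0,0.12,0,0,0.2, 0,0,0,0,0,0,0.2]'; python3 st.py
```

```text
clock: 4.82
tool_pos: [489.0, 242.5, 69.6]
orientation: [[1.0, 0.0, 0.013], [-0.013, -0.0, 1.0], [0.0, -1.0, -0.0]]
contact_force: [-0.5, 0.6, -0.2]
grip_width: 37.3
4.82 [488.96 242.51  69.6 ] [-0.52  0.6  -0.18] 37.27
```

```bash
for i in 1; do python3 -m jog '[0,0,0,0.1,0,0,0.2, 0,0,0,0,0,0,0.2]' >/dev/null; python3 st.py; done; python3 -m jog '[0,0,0,0.1,0,0,0.2, 0,0,0,0,0,0,0.2]' >/dev/null; python3 st.py
```

```text
4.98 [489.84 242.53  69.61] [ 0.87 -0.11 -0.52] 36.8
5.15 [490.64 242.51  69.56] [ 0.05 -0.59  0.35] 37.32
```

```bash
cat > ck.py <<'E'
from rig import ctrl
import numpy as np,sys
s=ctrl.state(); R=s["orientation"]; f=float(np.dot(s["contact_force"],np.array(R)[:,0])); x=float(np.dot(s["tool_pos"],np.array(R)[:,0]))
print(round(s["clock"],2),"x",round(x,2),"f",round(f,2),round(s["grip_width"],2))
sys.exit(abs(f)>float(sys.argv[1]))
E
J='python3 -m jog'
$J '[0,0,0,0.1,0,0,0.2, 0,0,0,0,0,0,0.2]' >/dev/null; python3 ck.py 2.5 && $J '[0,0,0,0.1,0,0,0.2, 0,0,0,0,0,0,0.2]' >/dev/null && python3 ck.py 2.5 && $J '[0,0,0,0.1,0,0,0.2, 0,0,0,0,0,0,0.2]' >/dev/null && python3 ck.py 2.5 && $J '[0,0,0,0.1,0,0,0.2, 0,0,0,0,0,0,0.2]' >/dev/null && python3 ck.py 2.5 && $J '[0,0,0,0.1,0,0,0.2, 0,0,0,0,0,0,0.2]' >/dev/null && python3 ck.py 2.5
```

```text
5.32 x 488.47 f -1.17 37.06
5.48 x 489.59 f 0.42 37.36
5.65 x 490.67 f -0.28 37.26
5.82 x 491.7 f 0.26 37.17
5.98 x 492.69 f -0.75 37.17
```

```bash
sed -i 's/x=float(.*$/x=float(s["tool_pos"][0])/' ck.py; J='python3 -m jog'
$J '[0,0,0,0.1,0,0,0.2, 0,0,0,0,0,0,0.2]' >/dev/null; python3 ck.py 2.5 && $J '[0,0,0,0.1,0,0,0.2, 0,0,0,0,0,0,0.2]' >/dev/null && python3 ck.py 2.5 && $J '[0,0,0,0.1,0,0,0.2, 0,0,0,0,0,0,0.2]' >/dev/null && python3 ck.py 2.5 && $J '[0,0,0,0.1,0,0,0.2, 0,0,0,0,0,0,0.2]' >/dev/null && python3 ck.py 2.5 && $J '[0,0,0,0.1,0,0,0.2, 0,0,0,0,0,0,0.2]' >/dev/null && python3 ck.py 2.5
```

```text
6.15 x 496.87 f 0.43 36.98
6.32 x 497.73 f -1.01 37.06
6.48 x 498.33 f -2.27 37.2
6.65 x 499.05 f -3.11 37.31
```

```bash
python3 -m jog '[0,0,0,0.08,0,0,0.2, 0,0,0,0,0,0,0.2]' >/dev/null; python3 ck.py 9;python3 -m jog '[0,0,0,0,0,0,0.2]' >/dev/null; python3 ck.py 9
```

```text
6.82 x 499.71 f -5.58 37.16
6.9 x 499.7 f -4.63 37.4
```

```bash
J='python3 -m jog'; $J '[0,0,0,-0.27,0,0,0.2, 0,0,0,-0.27,0,0,0.2, 0,0,0,-0.27,0,0,0.2, 0,0,0,-0.27,0,0,0.2, 0,0,0,-0.27,0,0,0.2, 0,0,0,-0.27,0,0,0.2, 0,0,0,-0.27,0,0,0.2, 0,0,0,-0.27,0,0,0.2, 0,0,0,0,0,0,0.2]' >/dev/null; python3 ck.py 2.2 && $J '[0,0,0,-0.1,0,0,0.2, 0,0,0,0,0,0,0.2]' >/dev/null && python3 ck.py 2.2  && $J '[0,0,0,-0.1,0,0,0.2, 0,0,0,0,0,0,0.2]' >/dev/null && python3 ck.py 2.2 && $J '[0,0,0,-0.1,0,0,0.2, 0,0,0,0,0,0,0.2]' >/dev/null && python3 ck.py 2.2 && $J '[0,0,0,-0.1,0,0,0.2, 0,0,0,0,0,0,0.2]' >/dev/null && python3 ck.py 2.2 && $J '[0,0,0,-0.1,0,0,0.2, 0,0,0,0,0,0,0.2]' >/dev/null && python3 ck.py 2.2 && $J '[0,0,0,-0.1,0,0,0.2, 0,0,0,0,0,0,0.2]' >/dev/null && python3 ck.py 2.2 && $J '[0,0,0,-0.1,0,0,0.2, 0,0,0,0,0,0,0.2]' >/dev/null && python3 ck.py 2.2 && $J '[0,0,0,-0.1,0,0,0.2, 0,0,0,0,0,0,0.2]' >/dev/null && python3 ck.py 2.2
```

```text
7.65 x 478.25 f -0.24 37.02
7.82 x 477.82 f 0.69 36.97
7.98 x 476.83 f 0.75 37.07
8.15 x 475.93 f 0.06 37.12
8.32 x 474.85 f -0.75 37.28
8.48 x 473.79 f 0.15 37.07
8.65 x 472.73 f -0.36 37.19
8.82 x 471.74 f -0.14 37.11
8.98 x 470.71 f 1.01 37.09
```

```bash
J='python3 -m jog'; $J '[0,0,0,-0.1,0,0,0.2, 0,0,0,0,0,0,0.2]' >/dev/null; python3 ck.py 2.2 && $J '[0,0,0,-0.1,0,0,0.2, 0,0,0,0,0,0,0.2]' >/dev/null && python3 ck.py 2.2  && $J '[0,0,0,-0.1,0,0,0.2, 0,0,0,0,0,0,0.2]' >/dev/null && python3 ck.py 2.2 && $J '[0,0,0,-0.1,0,0,0.2, 0,0,0,0,0,0,0.2]' >/dev/null && python3 ck.py 2.2 && $J '[0,0,0,-0.1,0,0,0.2, 0,0,0,0,0,0,0.2]' >/dev/null && python3 ck.py 2.2 && $J '[0,0,0,-0.1,0,0,0.2, 0,0,0,0,0,0,0.2]' >/dev/null && python3 ck.py 2.2 && $J '[0,0,0,-0.1,0,0,0.2, 0,0,0,0,0,0,0.2]' >/dev/null && python3 ck.py 2.2 && $J '[0,0,0,-0.1,0,0,0.2, 0,0,0,0,0,0,0.2]' >/dev/null && python3 ck.py 2.2
```

```text
9.15 x 469.7 f 0.32 37.26
9.32 x 468.68 f -0.22 36.86
9.48 x 467.67 f 1.01 37.24
9.65 x 466.72 f 0.82 37.09
9.82 x 465.68 f 0.39 37.15
9.98 x 464.69 f -0.19 37.23
10.15 x 463.7 f 0.62 37.5
10.32 x 462.7 f 0.34 36.76
```

```bash
J='python3 -m jog'; $J '[0,0,0,-0.1,0,0,0.2, 0,0,0,0,0,0,0.2]' >/dev/null; python3 ck.py 2.2 && $J '[0,0,0,-0.1,0,0,0.2, 0,0,0,0,0,0,0.2]' >/dev/null && python3 ck.py 2.2  && $J '[0,0,0,-0.1,0,0,0.2, 0,0,0,0,0,0,0.2]' >/dev/null && python3 ck.py 2.2 && $J '[0,0,0,-0.1,0,0,0.2, 0,0,0,0,0,0,0.2]' >/dev/null && python3 ck.py 2.2
```

```text
10.48 x 461.79 f 0.25 37.44
10.65 x 461.18 f 2.53 37.12
```

```bash
J='python3 -m jog'; $J '[0,0,0,-0.1,0,0,0.2, 0,0,0,0,0,0,0.2]' >/dev/null; python3 ck.py 9; $J '[0,0,0,0,0,0,0.2]' >/dev/null; python3 ck.py 9
```

```text
10.82 x 460.48 f 4.42 37.09
10.9 x 460.45 f 3.64 37.31
```

```bash
J='python3 -m jog'; $J '[0,0,0,-0.06,0,0,0.2, 0,0,0,0,0,0,0.2]' >/dev/null; python3 ck.py 9; $J '[0,0,0,0,0,0,0.2]' >/dev/null; python3 ck.py 9
```

```text
11.07 x 459.9 f 5.2 37.3
11.15 x 459.8 f 5.27 37.5
```

```bash
python3 -m jog '[0,0,0,0.5,0,0,0.2, 0,0,0,0.5,0,0,0.2, 0,0,0,0,-2,0,0.2, 0,0,0,0,-3,0,0.2, 0,0,0,0,-3,0,0.2, 0,0.01,0,0.25,-3,-2,0.2, 0,0.01,0,0.25,-2,-3,0.2, 0,0,0,0.25,0,-3.2,0.2, 0,0,0,0.25,0,-3.2,0.2, 0,0,0,0.25,0,-3,0.2, 0,0,0,0.25,0,-3,0.2, 0,0,0,0.25,0,-2,0.2, 0,0,0,0.2,0,-1,0.2, 0,0,0,0,0,0,0.2, 0,0,0,0,0,0,0.2]'; python3 look.py w3
```

```text
clock: 12.4
tool_pos: [482.5, 38.7, 199.5]
orientation: [[0.999, -0.001, 0.034], [-0.034, 0.001, 0.999], [-0.001, -1.0, 0.001]]
contact_force: [-0.3, 0.9, 0.8]
grip_width: 37.4
12.45 [482.5  39.2 199.5] [[0.9995, -0.0009, 0.0331], [-0.0331, 0.001, 0.9995], [-0.0009, -1.0, 0.0009]] [ 0.22  0.6  -0.87] 37.468468079539974
```

View pics/w3.png

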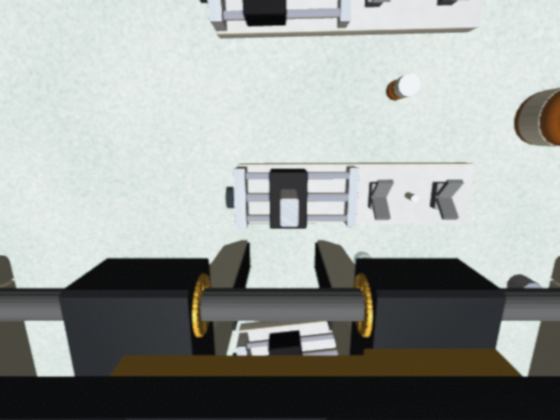

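```bash
cat > z.py <<'E'
import pickle,cv2,sys
from h import *
p=pickle.load(open(sys.argv[1]+".pkl","rb")); f=p["frame"][:,:,::-1]
a,b,c,d=map(int,sys.argv[2:6]); k=min(800/(c-a),600/(d-b))
cv2.imwrite("pics/"+sys.argv[1]+"z.png",cv2.resize(f[b:d,a:c],None,fx=k,fy=k,interpolation=cv2.INTER_CUBIC)); print(k)
E
python3 z.py w3 210 140 490 250
python3 - <<'E'
import pickle
from h import *
p=pickle.load(open("w3.pkl","rb"))
print(ray(p,289,208,105), ray(p,414,196,44))
p=pickle.load(open("w1.pkl","rb"))
print(ray(p,282.7,207,105),ray(p,401.3,194,44))
E
```

```text
2.857142857142857
[488.67783222  44.12145843 105.        ] [623.76937169  38.01730431  44.        ]
[479.67386479 243.54878806 105.        ] [614.30766766 242.88077018  44.        ]
```

View pics/w3z.png

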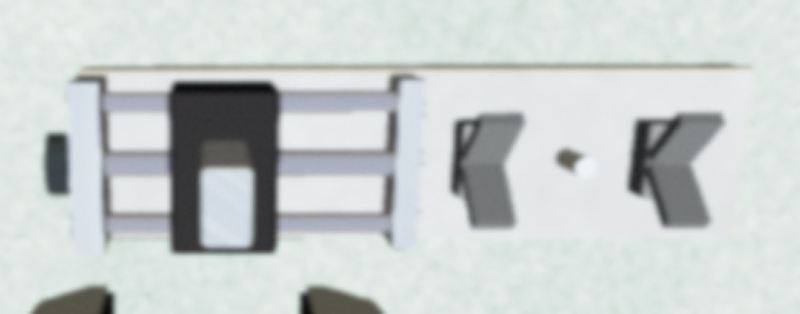

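```bash
python3 -m jog '[0,0,0,0.6,2,0.2,0.2, 0,0,0,0,3,0,0.2, 0,0,0,0,3,0,0.2, 0,0,0,0,3,0,0.2, 0,0,0,0,2,0,0.2, 0,0,0,0,0,0,0.2, 0,0,0,0,0,0,0.2]'; python3 look.py w4
```

```text
clock: 13.03
tool_pos: [487.9, 41.5, 69.1]
orientation: [[1.0, -0.003, 0.031], [-0.031, 0.001, 1.0], [-0.003, -1.0, 0.001]]
contact_force: [0.4, -0.1, -0.0]
grip_width: 37.3
13.0833 [489.1  41.1  70.3] [[0.9995, 0.0001, 0.0315], [-0.0315, 0.0002, 0.9995], [0.0001, -1.0, 0.0002]] [ 0.81 -0.1  -0.11] 37.46203941295071
```

View pics/w4.png

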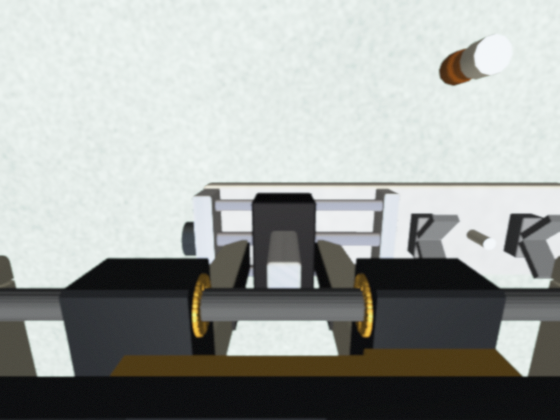

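Post straddled centrally (post top at ~(284,275)). Push towards the cradle.

```bash
J='python3 -m jog'; $J '[0,0,0,0.15,0,0,0.2, 0,0,0,0.15,0,0,0.2, 0,0,0,0.15,0,0,0.2, 0,0,0,0.15,0,0,0.2, 0,0,0,0.15,0,0,0.2, 0,0,0,0.15,0,0,0.2, 0,0,0,0.1,0,0,0.2, 0,0,0,0,0,0,0.2]' >/dev/null; python3 ck.py 2.2 && $J '[0,0,0,0.1,0,0,0.2, 0,0,0,0,0,0,0.2]' >/dev/null && python3 ck.py 2.2  && $J '[0,0,0,0.1,0,0,0.2, 0,0,0,0,0,0,0.2]' >/dev/null && python3 ck.py 2.2 && $J '[0,0,0,0.1,0,0,0.2, 0,0,0,0,0,0,0.2]' >/dev/null && python3 ck.py 2.2 && $J '[0,0,0,0.1,0,0,0.2, 0,0,0,0,0,0,0.2]' >/dev/null && python3 ck.py 2.2 && $J '[0,0,0,0.1,0,0,0.2, 0,0,0,0,0,0,0.2]' >/dev/null && python3 ck.py 2.2 && $J '[0,0,0,0.1,0,0,0.2, 0,0,0,0,0,0,0.2]' >/dev/null && python3 ck.py 2.2 && $J '[0,0,0,0.1,0,0,0.2, 0,0,0,0,0,0,0.2]' >/dev/null && python3 ck.py 2.2 && $J '[0,0,0,0.1,0,0,0.2, 0,0,0,0,0,0,0.2]' >/dev/null && python3 ck.py 2.2
```

```text
13.75 x 499.04 f -0.04 37.59
13.92 x 499.74 f -0.34 37.29
14.08 x 500.74 f 0.27 37.49
14.25 x 501.86 f -0.45 37.38
14.42 x 502.95 f -0.6 37.04
14.58 x 503.55 f -1.73 37.16
14.75 x 504.27 f -3.85 37.22
```

```bash
J='python3 -m jog'; $J '[0,0,0,0.06,0,0,0.2, 0,0,0,0,0,0,0.2]' >/dev/null; python3 ck.py 9; $J '[0,0,0,0,0,0,0.2]' >/dev/null; python3 ck.py 9
```

```text
14.92 x 504.77 f -4.48 37.35
15.0 x 504.77 f -4.79 37.12
```

```bash
J='python3 -m jog'; $J '[0,0,0,-0.27,0,0,0.2, 0,0,0,-0.27,0,0,0.2, 0,0,0,-0.27,0,0,0.2, 0,0,0,-0.27,0,0,0.2, 0,0,0,-0.27,0,0,0.2, 0,0,0,-0.27,0,0,0.2, 0,0,0,-0.27,0,0,0.2, 0,0,0,-0.27,0,0,0.2, 0,0,0,0,0,0,0.2]' >/dev/null; python3 ck.py 2.2 && $J '[0,0,0,-0.1,0,0,0.2, 0,0,0,0,0,0,0.2]' >/dev/null && python3 ck.py 2.2  && $J '[0,0,0,-0.1,0,0,0.2, 0,0,0,0,0,0,0.2]' >/dev/null && python3 ck.py 2.2 && $J '[0,0,0,-0.1,0,0,0.2, 0,0,0,0,0,0,0.2]' >/dev/null && python3 ck.py 2.2 && $J '[0,0,0,-0.1,0,0,0.2, 0,0,0,0,0,0,0.2]' >/dev/null && python3 ck.py 2.2 && $J '[0,0,0,-0.1,0,0,0.2, 0,0,0,0,0,0,0.2]' >/dev/null && python3 ck.py 2.2 && $J '[0,0,0,-0.1,0,0,0.2, 0,0,0,0,0,0,0.2]' >/dev/null && python3 ck.py 2.2 && $J '[0,0,0,-0.1,0,0,0.2, 0,0,0,0,0,0,0.2]' >/dev/null && python3 ck.py 2.2 && $J '[0,0,0,-0.1,0,0,0.2, 0,0,0,0,0,0,0.2]' >/dev/null && python3 ck.py 2.2 && $J '[0,0,0,-0.1,0,0,0.2, 0,0,0,0,0,0,0.2]' >/dev/null && python3 ck.py 2.2
```

```text
15.75 x 483.22 f 1.3 37.17
15.92 x 482.76 f -0.18 37.32
16.08 x 481.74 f 0.47 37.26
16.25 x 480.88 f -0.04 36.7
16.42 x 479.77 f 0.14 37.0
16.58 x 478.7 f 0.18 37.08
16.75 x 477.64 f 0.93 37.07
16.92 x 476.96 f 0.7 36.97
17.08 x 476.29 f 4.52 37.25
```

```bash
J='python3 -m jog'; $J '[0,0,0,-0.04,0,0,0.2, 0,0,0,0,0,0,0.2]' >/dev/null; python3 ck.py 9; $J '[0,0,0,0,0,0,0.2]' >/dev/null; python3 ck.py 9; $J '[0,0,0,0,0,0,0.2]' >/dev/null; python3 ck.py 9
```

```text
17.25 x 475.91 f 3.04 37.13
17.33 x 475.88 f 3.9 37.1
17.42 x 475.82 f 3.7 37.53
```

```bash
J='python3 -m jog'; $J '[0,0,0,-0.07,0,0,0.2, 0,0,0,0,0,0,0.2]' >/dev/null; python3 ck.py 9; $J '[0,0,0,0,0,0,0.2]' >/dev/null; python3 ck.py 9; $J '[0,0,0,0,0,0,0.2]' >/dev/null; python3 ck.py 9
```

```text
17.58 x 475.2 f 5.01 36.88
17.67 x 475.25 f 5.49 37.5
17.75 x 475.26 f 5.92 36.99
```

```bash
python3 -m jog '[0,0,0,0.5,0,0,0.2, 0,0,0,0.5,0,0,0.2, 0,0,0,0,-2,0,0.2, 0,0,0,0,-3,0,0.2, 0,0,0,0,-3,0,0.2, 0,0,0,0,-3,-2,0.2, 0,0,0,0,-2,-3,0.2, 0,0,0,0,0,-3.2,0.2, 0,0,0,0,0,-3.2,0.2, 0,0,0,0,0,-3.2,0.2, 0,0,0,0,0,-3,0.2, 0,0,0,0,0,-2,0.2, 0,-0.05,0,0,0,-1,0.2, 0,-0.056,0,0,0,0,0.2, 0,0,0,0,0,0,0.2, 0,0,0,0,0,0,0.2]'; python3 look.py w5; python3 z.py w5 210 140 490 250
```

```text
clock: 19.08
tool_pos: [477.4, -165.4, 199.3]
orientation: [[0.997, -0.002, -0.071], [0.071, 0.001, 0.997], [-0.002, -1.0, 0.001]]
contact_force: [-0.4, -0.4, -0.0]
grip_width: 37.5
19.1333 [ 477.5 -165.2  199.4] [[0.9974, -0.0013, -0.0714], [0.0714, 0.0008, 0.9974], [-0.0012, -1.0, 0.0009]] [-0.58  0.26  0.7 ] 37.12979491232666
2.857142857142857
```

View pics/w5z.png

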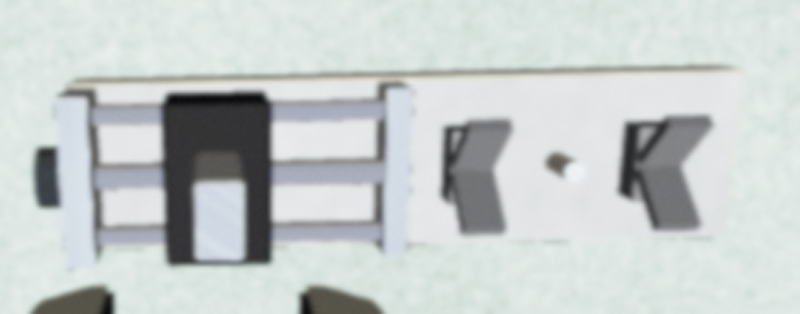

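```bash
python3 - <<'E'
import pickle
from h import *
p=pickle.load(open("w5.pkl","rb"))
print(ray(p,286.7,216.7,105), ray(p,210+574/2.857,140+171/2.857,44))
E
```

```text
[ 481.48718586 -167.27633835  105.        ] [ 615.17132056 -155.52202      44.        ]
```

```bash
python3 -m jog '[0,-0.016,0,0.38,2,-0.23,0.2, 0,0,0,0,3,0,0.2, 0,0,0,0,3,0,0.2, 0,0,0,0,3,0,0.2, 0,0,0,0,2,0,0.2, 0,0,0,0,0,0,0.2, 0,0,0,0,0,0,0.2]'; python3 look.py w6
```

```text
clock: 19.72
tool_pos: [481.2, -166.7, 69.1]
orientation: [[0.996, -0.003, -0.089], [0.089, 0.002, 0.996], [-0.002, -1.0, 0.002]]
contact_force: [2.0, -0.0, -0.2]
grip_width: 36.7
19.7667 [ 482.3 -167.4   70.3] [[0.996, 0.0001, -0.089], [0.089, -0.0, 0.996], [0.0001, -1.0, -0.0]] [ 0.78 -0.64  0.42] 37.379051263673304
```

View pics/w6.png

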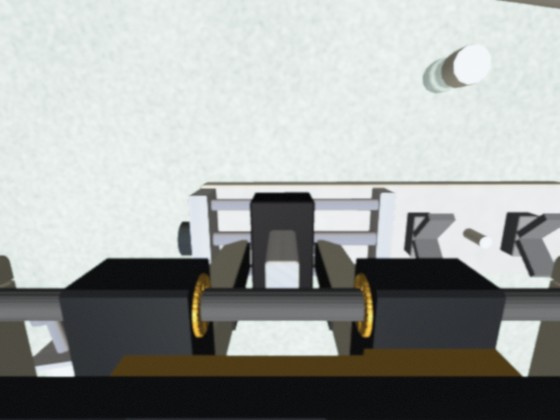

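Straddled and aligned (post top at ~(282,275)). Push towards the cradle.

```bash
J='python3 -m jog'; $J '[0,0,0,0.15,0,0,0.2, 0,0,0,0.15,0,0,0.2, 0,0,0,0.15,0,0,0.2, 0,0,0,0.15,0,0,0.2, 0,0,0,0.15,0,0,0.2, 0,0,0,0.15,0,0,0.2, 0,0,0,0.1,0,0,0.2, 0,0,0,0,0,0,0.2]' >/dev/null; python3 ck.py 2.2 && $J '[0,0,0,0.1,0,0,0.2, 0,0,0,0,0,0,0.2]' >/dev/null && python3 ck.py 2.2  && $J '[0,0,0,0.1,0,0,0.2, 0,0,0,0,0,0,0.2]' >/dev/null && python3 ck.py 2.2 && $J '[0,0,0,0.1,0,0,0.2, 0,0,0,0,0,0,0.2]' >/dev/null && python3 ck.py 2.2 && $J '[0,0,0,0.1,0,0,0.2, 0,0,0,0,0,0,0.2]' >/dev/null && python3 ck.py 2.2 && $J '[0,0,0,0.1,0,0,0.2, 0,0,0,0,0,0,0.2]' >/dev/null && python3 ck.py 2.2 && $J '[0,0,0,0.1,0,0,0.2, 0,0,0,0,0,0,0.2]' >/dev/null && python3 ck.py 2.2 && $J '[0,0,0,0.1,0,0,0.2, 0,0,0,0,0,0,0.2]' >/dev/null && python3 ck.py 2.2 && $J '[0,0,0,0.1,0,0,0.2, 0,0,0,0,0,0,0.2]' >/dev/null && python3 ck.py 2.2
```

```text
20.43 x 491.98 f 0.5 37.19
20.6 x 492.78 f -0.35 37.49
20.77 x 493.81 f 0.12 37.4
20.93 x 494.91 f -0.97 37.42
21.1 x 495.95 f -0.3 37.41
21.27 x 496.72 f -1.3 37.2
21.43 x 497.4 f -1.92 37.28
21.6 x 498.2 f -6.04 37.64
```

```bash
J='python3 -m jog'; $J '[0,0,0,0,0,0,0.2]' >/dev/null; python3 ck.py 9; $J '[0,0,0,0,0,0,0.2]' >/dev/null; python3 ck.py 9
```

```text
21.68 x 498.28 f -4.66 37.22
21.77 x 498.33 f -4.74 37.29
```

Good, about 5 N. Now pull.

```bash
J='python3 -m jog'; $J '[0,0,0,-0.27,0,0,0.2, 0,0,0,-0.27,0,0,0.2, 0,0,0,-0.27,0,0,0.2, 0,0,0,-0.27,0,0,0.2, 0,0,0,-0.27,0,0,0.2, 0,0,0,-0.27,0,0,0.2, 0,0,0,-0.27,0,0,0.2, 0,0,0,-0.27,0,0,0.2, 0,0,0,0,0,0,0.2]' >/dev/null; python3 ck.py 2.2 && $J '[0,0,0,-0.1,0,0,0.2, 0,0,0,0,0,0,0.2]' >/dev/null && python3 ck.py 2.2  && $J '[0,0,0,-0.1,0,0,0.2, 0,0,0,0,0,0,0.2]' >/dev/null && python3 ck.py 2.2 && $J '[0,0,0,-0.1,0,0,0.2, 0,0,0,0,0,0,0.2]' >/dev/null && python3 ck.py 2.2 && $J '[0,0,0,-0.1,0,0,0.2, 0,0,0,0,0,0,0.2]' >/dev/null && python3 ck.py 2.2 && $J '[0,0,0,-0.1,0,0,0.2, 0,0,0,0,0,0,0.2]' >/dev/null && python3 ck.py 2.2 && $J '[0,0,0,-0.1,0,0,0.2, 0,0,0,0,0,0,0.2]' >/dev/null && python3 ck.py 2.2 && $J '[0,0,0,-0.1,0,0,0.2, 0,0,0,0,0,0,0.2]' >/dev/null && python3 ck.py 2.2 && $J '[0,0,0,-0.1,0,0,0.2, 0,0,0,0,0,0,0.2]' >/dev/null && python3 ck.py 2.2 && $J '[0,0,0,-0.1,0,0,0.2, 0,0,0,0,0,0,0.2]' >/dev/null && python3 ck.py 2.2
```

```text
22.52 x 476.74 f -1.17 37.32
22.68 x 476.23 f -0.3 37.21
22.85 x 475.23 f -0.66 37.63
23.02 x 474.35 f 0.03 36.76
23.18 x 473.25 f 0.7 37.43
23.35 x 472.21 f 0.81 36.96
23.52 x 471.19 f 0.94 37.37
23.68 x 470.19 f -0.07 37.27
23.85 x 469.17 f 0.31 37.53
24.02 x 468.18 f 0.35 37.26
```

```bash
J='python3 -m jog'; $J '[0,0,0,-0.1,0,0,0.2, 0,0,0,0,0,0,0.2]' >/dev/null; python3 ck.py 2.2 && $J '[0,0,0,-0.1,0,0,0.2, 0,0,0,0,0,0,0.2]' >/dev/null && python3 ck.py 2.2  && $J '[0,0,0,-0.1,0,0,0.2, 0,0,0,0,0,0,0.2]' >/dev/null && python3 ck.py 2.2 && $J '[0,0,0,-0.1,0,0,0.2, 0,0,0,0,0,0,0.2]' >/dev/null && python3 ck.py 2.2 && $J '[0,0,0,-0.1,0,0,0.2, 0,0,0,0,0,0,0.2]' >/dev/null && python3 ck.py 2.2 && $J '[0,0,0,-0.1,0,0,0.2, 0,0,0,0,0,0,0.2]' >/dev/null && python3 ck.py 2.2 && $J '[0,0,0,-0.1,0,0,0.2, 0,0,0,0,0,0,0.2]' >/dev/null && python3 ck.py 2.2 && $J '[0,0,0,-0.1,0,0,0.2, 0,0,0,0,0,0,0.2]' >/dev/null && python3 ck.py 2.2
```

```text
24.18 x 467.16 f -0.46 37.35
24.35 x 466.16 f 1.02 36.99
24.52 x 465.41 f 1.6 37.25
24.68 x 464.7 f 2.98 37.49
```

```bash
J='python3 -m jog'; $J '[0,0,0,-0.07,0,0,0.2, 0,0,0,0,0,0,0.2]' >/dev/null; python3 ck.py 9; $J '[0,0,0,0,0,0,0.2]' >/dev/null; python3 ck.py 9; $J '[0,0,0,0,0,0,0.2]' >/dev/null; python3 ck.py 9
```

```text
24.85 x 464.11 f 4.61 37.16
24.93 x 464.08 f 3.84 37.55
25.02 x 464.0 f 4.81 37.19
```

```bash
J='python3 -m jog'; $J '[0,0,0,-0.03,0,0,0.2, 0,0,0,0,0,0,0.2]' >/dev/null; python3 ck.py 9; $J '[0,0,0,0,0,0,0.2]' >/dev/null; python3 ck.py 9
```

```text
25.18 x 463.71 f 5.43 37.22
25.27 x 463.71 f 5.5 37.4
```

```bash
python3 -m jog '[0,0,0,0.5,0,0,0.2, 0,0,0,0.5,0,0,0.2, 0,0,0,0,-2,0,0.2, 0,0,0,0,-3,0,0.2, 0,0,0,0,-3,0,0.2, 0,0,0,0.6,-3,-2,0, 0,0,0,0.6,-2,-3,0, 0,0,0,0.65,-1,-3.2,-0.3, 0,0,0,0.65,0,-3.2,-0.3, 0,0,0,0.65,0,-3.2,-0.3, 0,0,0,0.65,0,-3.2,-0.3, 0,0,0,0.65,0,-3,-0.3, 0,0.11,0,0.65,0,-2.9,-0.3, 0,0.119,0,0,0,0,-0.3, 0,0.119,0,0,0,0,-0.3, 0,0.119,0,0,0,0,-0.3, 0,0.119,0,0,0,0,-0.3, 0,0.119,0,0,0,0,-0.3, 0,0.119,0,0,0,0,-0.3, 0,0.119,0,0,0,0,-0.3]'; python3 -m jog '[0,0.119,0,0,0,0,-0.3, 0,0.119,0,0,0,0,-0.3, 0,0.119,0,0,0,0,-0.3, 0,0.119,0,0,0,0,-0.3, 0,0.119,0,0,0,0,-0.3, 0,0.119,0,0,0,0,-0.3, 0,0,0,0,0,0,-0.3, 0,0,0,0,0,0,-0.3]'; python3 look.py w7 syringe rest
```

```text
clock: 26.93
tool_pos: [544.6, -399.7, 209.1]
orientation: [[0.652, -0.002, 0.758], [-0.758, 0.001, 0.652], [-0.002, -1.0, -0.001]]
contact_force: [0.4, 0.8, -0.6]
grip_width: 60.2
clock: 27.6
tool_pos: [544.8, -399.8, 209.3]
orientation: [[0.006, -0.001, 1.0], [-1.0, 0.001, 0.006], [-0.001, -1.0, -0.001]]
contact_force: [-0.5, -0.3, 0.3]
grip_width: 60.5
27.65 [ 544.9 -399.8  209.3] [[0.0065, -0.0011, 1.0], [-1.0, 0.0005, 0.0065], [-0.0005, -1.0, -0.0011]] [ 1.02 -0.44 -0.66] 60.29832070595005
syringe 0.97 [201, 0, 307, 44] [252.3  14.1] [ 30.1 113.8] 67.4
syringe 0.68 [261, 129, 290, 266] [274.5 194.5] [133.  29.] 90.0
syringe 0.68 [250, 135, 308, 227] [277.9 181.8] [59.3 93.9] 1.0
syringe 0.67 [194, 325, 316, 355] [255.6 344.6] [ 26.8 120.3] 79.7
rest 0.73 [249, 137, 307, 226] [278.  181.5] [93. 58.] 90.0
```

View pics/w7.png

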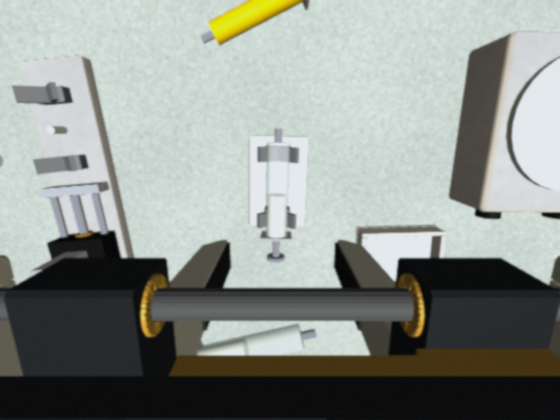

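```bash
python3 z.py w7 220 110 340 280; python3 - <<'E'
import pickle
from h import *
p=pickle.load(open("w7.pkl","rb"))
a=ray(p,279,130,53);b=ray(p,276,258,53);fl=ray(p,276.5,236,53)
print(a,b,fl, "len",np.linalg.norm(a-b)); print(proj(p,(545,-400,209)))
E
```

```text
3.5294117647058822
[ 616.39416004 -395.71374942   53.        ] [ 476.1878982  -392.83994343   53.        ] [ 502.48314802 -393.36154117   53.        ] len 140.23571093504373
[283.30938066 254.26251035]
```

View pics/w7z.png

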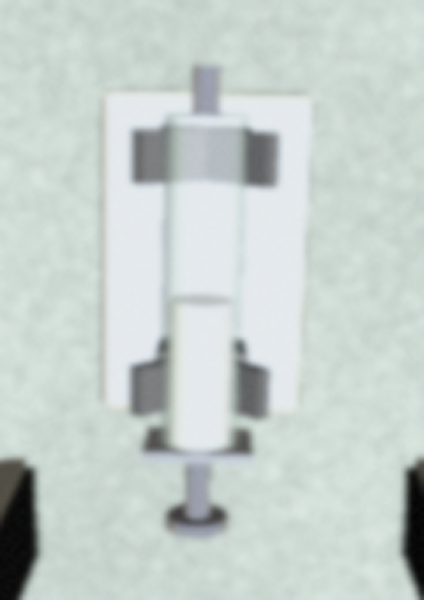

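```bash
python3 -m jog '[0,0.027,0,-0.54,2,0.82,-0.3, 0,0,0,0,3,0,-0.3, 0,0,0,0,3,0,-0.3, 0,0,0,0,3,0,-0.3, 0,0,0,0,0,0,-0.3, 0,0,0,0,0,0,-0.3]'; python3 look.py w8
```

```text
clock: 28.25
tool_pos: [552.4, -393.6, 98.1]
orientation: [[-0.023, -0.003, 1.0], [-1.0, 0.003, -0.023], [-0.003, -1.0, -0.003]]
contact_force: [0.0, -0.4, 0.2]
grip_width: 60.5
28.3 [ 553.6 -394.8  100.4] [[-0.0233, -0.0, 0.9997], [-0.9997, -0.0, -0.0233], [0.0, -1.0, -0.0]] [ 1.    0.46 -0.48] 60.49112414091082
```

View pics/w8.png

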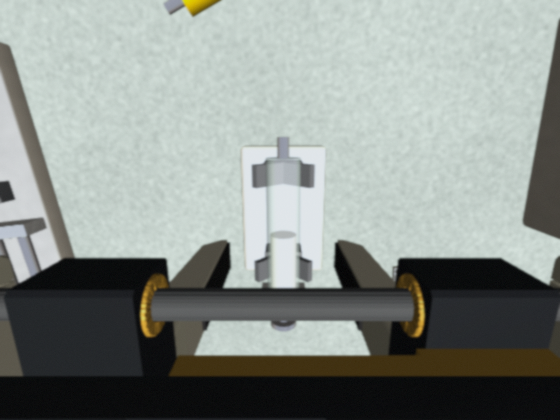

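```bash
python3 - <<'E'
import pickle
from h import *
p=pickle.load(open("w8.pkl","rb"))
for n,u,v in [("tip",283,137.5),("barrel far top z65",283,157),("saddle far",283,175),("sad near",283,269),("disc",284,329)]: print(n,ray(p,u,v,65 if "65" in n else 53))
E
python3 -m jog '[0,0,0,0,2,0,-0.3, 0,0,0,0,2,0,-0.3, 0,0,0,0,1.6,0,-0.3, 0,0,0,0,1,0,-0.3, 0,0,0,0,0,0,-0.3, 0,0,0,0,0,0,-0.3]'
```

```text
tip [ 617.86261824 -395.13260986   53.        ]
barrel far top z65 [ 605.87300128 -394.85601448   65.        ]
saddle far [ 592.67362474 -394.56929968   53.        ]
sad near [ 522.12090241 -392.99150473   53.        ]
disc [ 470.52870468 -392.62967414   53.        ]
clock: 28.8
tool_pos: [554.1, -395.3, 35.2]
orientation: [[-0.024, 0.001, 1.0], [-1.0, -0.001, -0.024], [0.001, -1.0, 0.001]]
contact_force: [0.4, 1.3, 0.5]
grip_width: 60.4
```

```bash
python3 -m jog '[0,0,0,0,0,0,0.3, 0,0,0,0,0,0,0.6, 0,0,0,0,0,0,1, 0,0,0,0,0,0,1, 0,0,0,0,0,0,1, 0,0,0,0,0,0,1]' 15; python3 look.py w9; python3 -m jog '[0,0,0,0,-0.5,0,1, 0,0,0,0,-1,0,1, 0,0,0,0,-2,0,1, 0,0,0,0,-2.5,0,1, 0,0,0,0,-2.5,0,1, 0,0,0,0,-2.5,0,1, 0,0,0,0,-2,0,1, 0,0,0,0,-1,0,1, 0,0,0,0,0,0,1]'; python3 look.py w10
```

```text
clock: 29.3
tool_pos: [553.4, -394.6, 33.9]
orientation: [[-0.024, 0.0, 1.0], [-1.0, -0.0, -0.024], [0.0, -1.0, 0.0]]
contact_force: [0.4, 0.0, -0.0]
grip_width: 24.7
29.35 [ 553.4 -394.1   33.9] [[-0.0243, 0.0, 0.9997], [-0.9997, 0.0008, -0.0243], [-0.0008, -1.0, 0.0]] [-1.12  0.45  1.25] 23.589288820667957
clock: 30.1
tool_pos: [554.5, -395.7, 177.4]
orientation: [[-0.024, 0.004, 1.0], [-1.0, -0.004, -0.024], [0.004, -1.0, 0.004]]
contact_force: [-0.0, -0.4, -0.9]
grip_width: 23.5
30.15 [ 553.8 -395.   175.1] [[-0.0242, 0.002, 0.9997], [-0.9997, -0.002, -0.0242], [0.002, -1.0, 0.002]] [-0.39  0.09 -0.95] 23.809914618152614
```

View pics/w10.png

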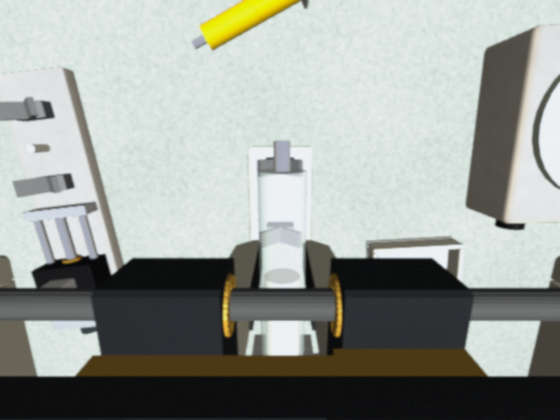

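View pics/w9.png

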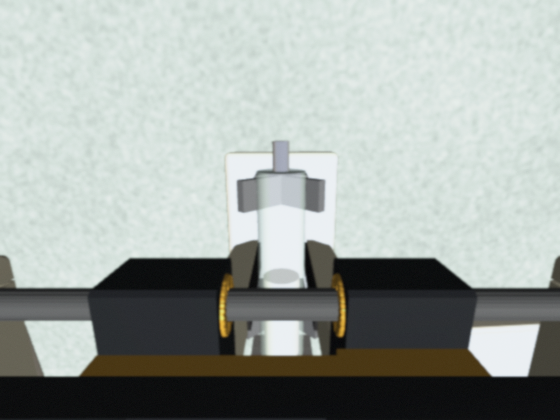

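```bash
python3 - <<'E'
import pickle
from h import *
for n,z in(("w9",53),("w10",194)):
    p=pickle.load(open(n+".pkl","rb")); print(ray(p,282,141,z),ray(p,282,171,z+12))
for n,uvz,zz in (("w3",(414.8,198.1),44),("w1",(401.3,194),44)):
    print(ray(pickle.load(open(n+".pkl","rb")),*uvz,44))
E
```

```text
[ 618.23881192 -395.60901746   53.        ] [ 605.64523156 -395.29397284   65.        ]
[ 619.2193184  -396.69894438  194.        ] [ 606.31489254 -396.32712262  206.        ]
[624.79248856  35.68483983  44.        ]
[614.30766766 242.88077018  44.        ]
```

```bash
python3 -m jog '[0,0,0,-1,-0.16,-0.16,1, 0,0,0,-2,-0.16,-0.16,1, 0,0,0,-3,-0.16,-0.16,1, 0,0,0,-3.5,-0.16,-0.16,1, 0,0,0,-3.5,-0.16,-0.16,1, 0,0,0,-3.5,-0.16,-0.16,1, 0,0,0,-3.5,-0.16,-0.16,1, 0,0,0,-3.5,-0.16,-0.16,1, 0,0,0,-3.5,-0.16,-0.16,1, 0,0,0,-3.5,-0.16,-0.16,1, 0,0,0,-3.5,-0.16,-0.16,1, 0,0,0,-3.5,-0.16,-0.16,1, 0,0,0,-2.6,-0.16,-0.16,1, 0,0,0,-1.8,-0.16,-0.16,1, 0,0.011,0,-1.2,-0.16,-0.16,1, 0,0,0,0,0,0,1, 0,0,0,0,0,0,1, 0,0,0,0,0,0,1]'; python3 look.py w11
```

```text
clock: 31.65
tool_pos: [539.1, 36.6, 196.6]
orientation: [[-0.035, -0.002, 0.999], [-0.999, -0.0, -0.035], [0.0, -1.0, -0.002]]
contact_force: [-0.2, -0.1, -0.7]
grip_width: 23.4
31.7 [539.3  36.2 196.8] [[-0.0356, -0.0015, 0.9994], [-0.9994, -0.0002, -0.0356], [0.0002, -1.0, -0.0015]] [ 0.28 -0.19 -1.26] 23.733982765476153
```

View pics/w11.png

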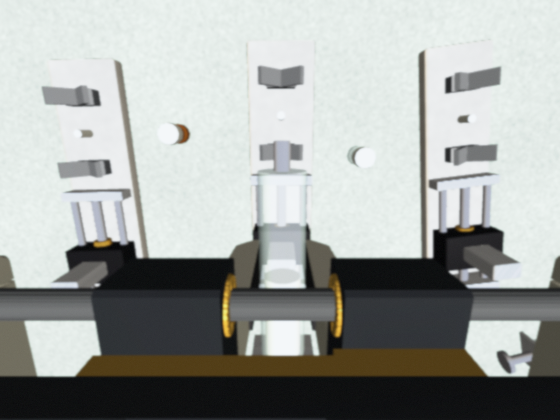

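```bash
python3 z.py w11 230 30 335 200
```

```text
3.5294117647058822
```

View pics/w11z.png

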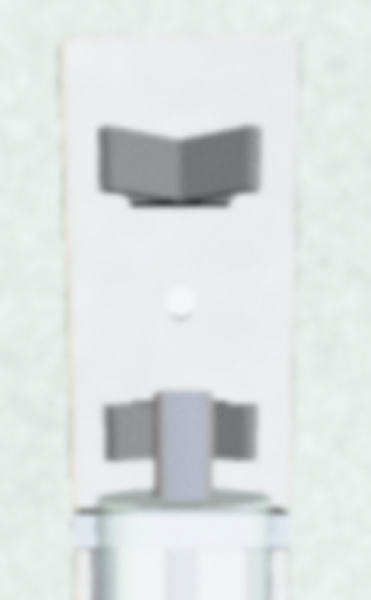

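```bash
python3 - <<'E'
import pickle
from h import *
p=pickle.load(open("w11.pkl","rb"))
far=ray(p,281,74.9,58);near=ray(p,281.3,152.1,58);pin=ray(p,281,115.3,44)
print(far,near,(far+near)/2,np.linalg.norm(far-near),pin)
k=3.5294
print("base far edge",ray(p,230+65/k,30+42/k,20),ray(p,230+297/k,30+40/k,20))
# barrel end far: (185,495)
print("tip",ray(p,230+185/k,30+395/k,216))
E
```

```text
[659.51958875  33.67461676  58.        ] [589.49087533  35.88938998  58.        ] [624.50523204  34.78200337  58.        ] 70.06372758909136 [624.68561482  34.95568849  44.        ]
base far edge [698.09788275  65.41064634  20.        ] [696.29524514  -1.14713227  20.        ]
tip [603.52430457  34.64622199 216.        ]
```

```bash
python3 -m jog '[0,0,0,0,0,1,1, 0,0,0,0,0,2,1, 0,0,0,0,0,2.4,1, 0,0,0,-0.07,0,2,1, 0,0,0,-0.07,0,1,1, 0,0,0,0,0,0,1, 0,0,0,0,1,0,1, 0,0,0,0,2,0,1, 0,0,0,0,3,0,1, 0,0,0,0,3,0,1, 0,0,0,0,2.5,0,1, 0,0,0,0,1.5,0,1, 0,0,0,0,0,0,1, 0,0,0,0,0,0,1]'; python3 look.py w12
```

```text
clock: 32.87
tool_pos: [622.3, 35.2, 66.6]
orientation: [[-0.036, -0.003, 0.999], [-0.999, 0.0, -0.036], [-0.0, -1.0, -0.003]]
contact_force: [-0.2, -0.5, -0.9]
grip_width: 23.4
32.9167 [623.7  35.1  68.1] [[-0.0355, 0.0001, 0.9994], [-0.9994, -0.0001, -0.0355], [0.0001, -1.0, 0.0001]] [ 0.04  0.2  -0.57] 23.258119489971964
```

View pics/w12.png

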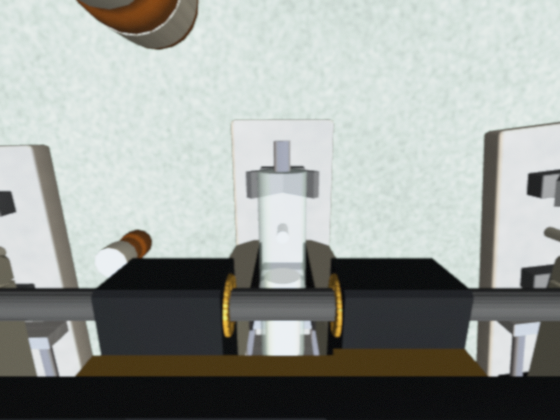

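```bash
python3 - <<'E'
import pickle
from h import *
p=pickle.load(open("w12.pkl","rb")); print(ray(p,282.5,184,58), ray(p,282,141,87),ray(p,282.5,230,44))
E
python3 z.py w12 225 110 340 260
```

```text
[662.36758156  34.00492013  58.        ] [687.23066782  33.41434148  87.        ] [630.06207614  35.11928579  44.        ]
4.0
```

View pics/w12z.png

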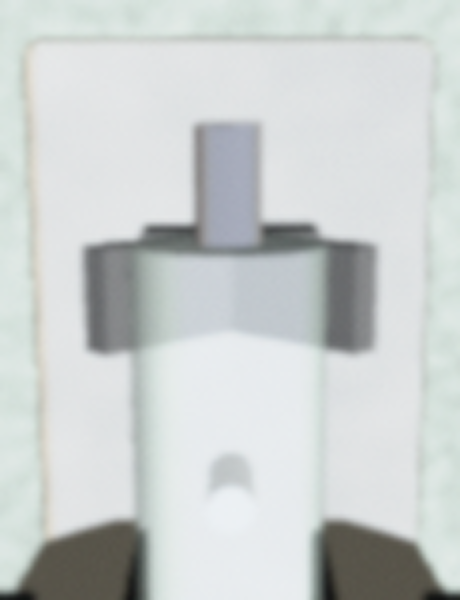

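```bash
cat > cz.py <<'E'
from rig import ctrl
import numpy as np,sys
s=ctrl.state(); print(round(s["clock"],2),np.round(s["tool_pos"],2),np.round(s["contact_force"],2),round(s["grip_width"],2)); sys.exit(s["contact_force"][2]>float(sys.argv[1]))
E
J='python3 -m jog'; $J '[0,0,0,0,0.7,0,1, 0,0,0,0,0.7,0,1, 0,0,0,0,0.6,0,1, 0,0,0,0,0.4,0,1, 0,0,0,0,0.3,0,1, 0,0,0,0,0.2,0,1, 0,0,0,0,0,0,1, 0,0,0,0,0,0,1]' >/dev/null; python3 cz.py 1 && $J '[0,0,0,0,0.1,0,1, 0,0,0,0,0,0,1]' >/dev/null && python3 cz.py 1.2 && $J '[0,0,0,0,0.1,0,1, 0,0,0,0,0,0,1]' >/dev/null && python3 cz.py 1.2&& $J '[0,0,0,0,0.1,0,1, 0,0,0,0,0,0,1]' >/dev/null && python3 cz.py 1.2&& $J '[0,0,0,0,0.1,0,1, 0,0,0,0,0,0,1]' >/dev/null && python3 cz.py 1.2
```

```text
33.58 [623.82  35.4   38.61] [-0.11 -0.39 -1.03] 23.73False
```

```bash
sed -i 's/sys.exit(\(.*\))$/sys.exit(int(\1))/' cz.py
J='python3 -m jog'; $J '[0,0,0,0,0.1,0,1, 0,0,0,0,0,0,1]' >/dev/null && python3 cz.py 1.2 && $J '[0,0,0,0,0.1,0,1, 0,0,0,0,0,0,1]' >/dev/null && python3 cz.py 1.2&& $J '[0,0,0,0,0.1,0,1, 0,0,0,0,0,0,1]' >/dev/null && python3 cz.py 1.2&& $J '[0,0,0,0,0.1,0,1, 0,0,0,0,0,0,1]' >/dev/null && python3 cz.py 1.2
```

```text
33.75 [623.94  35.38  37.76] [ 0.13  0.01 -1.69] 23.21
33.92 [623.85  35.37  36.68] [ 0.59  0.32 -0.55] 23.57
34.08 [623.74  35.4   35.57] [ 0.42  0.49 -1.19] 23.37
34.25 [623.75  35.37  34.54] [ 0.99 -0.41 -0.58] 23.83
```

```bash

J='python3 -m jog'; $J '[0,0,0,0,0.05,0,1, 0,0,0,0,0,0,1]' >/dev/null && python3 cz.py 1 && $J '[0,0,0,0,0.05,0,1, 0,0,0,0,0,0,1]' >/dev/null && python3 cz.py 1&& $J '[0,0,0,0,0.05,0,1, 0,0,0,0,0,0,1]' >/dev/null && python3 cz.py 1
```

```text
34.42 [623.85  35.28  34.28] [ 0.59 -0.62 -0.59] 23.73
34.58 [623.94  35.16  34.03] [-1.65 -1.14  2.55] 23.49
```

```bash
python3 -m jog '[0,0,0,0,0,0,1, 0,0,0,0,0,0,0.45, 0,0,0,0,0,0,0.35, 0,0,0,0,0,0,0.2, 0,0,0,0,0,0,0, 0,0,0,0,0,0,-0.2, 0,0,0,0,0,0,-0.3, 0,0,0,0,0,0,-0.3, 0,0,0,0,0,0,-0.3]'; python3 look.py w13
```

```text
clock: 35.33
tool_pos: [623.8, 35.4, 33.6]
orientation: [[-0.035, -0.0, 0.999], [-0.999, 0.0, -0.035], [-0.0, -1.0, -0.0]]
contact_force: [-0.4, 0.1, -0.0]
grip_width: 60.0
35.3833 [623.8  35.4  33.6] [[-0.0352, -0.0, 0.9994], [-0.9994, -0.0, -0.0352], [0.0, -1.0, -0.0]] [-0.68 -0.27  1.03] 59.992150621136396
```

View pics/w13.png

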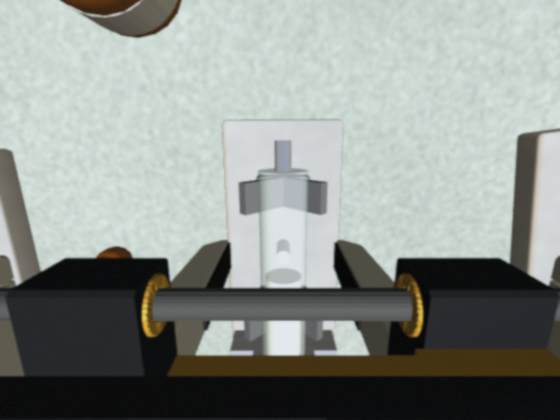

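Released and lying in the saddles. Lift straight up, move back and look.

```bash
python3 -m jog '[0,0,0,0,-1,0,-0.3, 0,0,0,0,-2,0,-0.3, 0,0,0,0,-3,0,-0.3, 0,0,0,0,-3,0,-0.3, 0,0,0,0,-3,0,-0.3, 0,0,0,0,-3,0,-0.3, 0,0,0,0,-2,-2,-0.3, 0,0,0,0,0,-3,-0.3, 0,0,0,0,0,-3,-0.3, 0,0,0,0,0,-1.5,-0.3, 0,0,0,0,0,0,-0.3, 0,0,0,0,0,0,-0.3]'; python3 look.py w14;python3 z.py w14 200 50 370 300
```

```text
clock: 36.38
tool_pos: [528.9, 38.7, 204.9]
orientation: [[-0.035, 0.002, 0.999], [-0.999, -0.0, -0.035], [0.0, -1.0, 0.002]]
contact_force: [0.4, -0.4, -1.1]
grip_width: 60.7
36.4333 [529.7  38.6 204.7] [[-0.0353, 0.0023, 0.9994], [-0.9994, -0.0003, -0.0353], [0.0002, -1.0, 0.0023]] [-0.09  1.    0.53] 60.71346604970399
2.4
```

View pics/w14z.png

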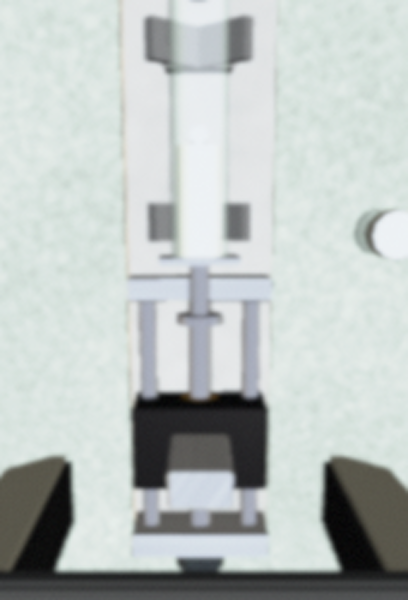

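```bash
python3 - <<'E'
from rig import eyes
import cv2
f=eyes.camera("scene")["frame"][:,:,::-1]
cv2.imwrite("pics/s15.png",cv2.resize(f[140:290,190:390],None,fx=4,fy=4,interpolation=cv2.INTER_CUBIC))
E
```

```text
(no output)
```

View pics/s15.png

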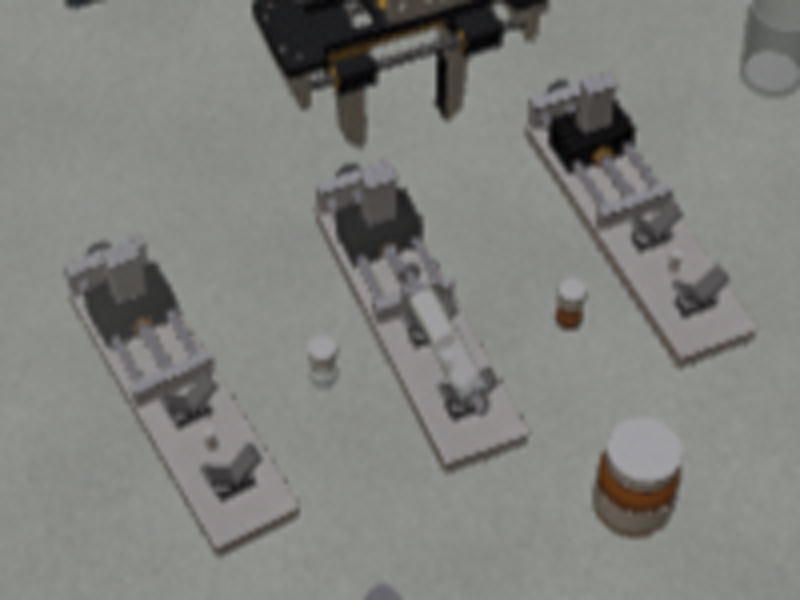

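```bash
python3 - <<'E'
import pickle
from h import *
p=pickle.load(open("w14.pkl","rb")); k=2.4
g=lambda x,y,z: ray(p,200+x/k,50+y/k,z)
f=g(198,39.5,58);n=g(198,222,58);print(f,n,(f+n)/2)
print("disc c",g(200,319,53),"flange",g(200,257,53), "pin?",)
p=pickle.load(open("w7.pkl","rb")); k=3.5294
g=lambda x,y,z: ray(p,220+x/k,110+y/k,z)
f=g(206,157,58);n=g(199,390,58);print("rest",f,n,(f+n)/2,"disc",g(197,520,53),"flange",g(198,448,53))
E
```

```text
[658.77279386  34.1049724   58.        ] [588.79371113  36.55202996  58.        ] [623.7832525   35.32850118  58.        ]
disc c [547.27968221  37.11692991  53.        ] flange [574.02084118  36.19978564  53.        ] pin?
rest [ 592.14004525 -395.20551807   58.        ] [ 521.85830214 -393.29044402   58.        ] [ 556.99917369 -394.24798104   58.        ] disc [ 476.99760848 -392.63137729   53.        ] flange [ 501.3846843  -392.91840185   53.        ]
```

```bash
python3 -c "
from rig import ctrl
ctrl.sign_off(); print(ctrl.state()['clock'])"
```

```text
the job is handed in; nothing more can be done
the job is handed in; nothing more can be done
```

I tested the three drives left, middle, right and set the syringe in the middle drive's cradle. The job was handed in at about 36 s of the 72 s allowed.

| Drive | Free play (approx.) | Push force | Pull force |
|---|---|---|---|
| Left | 15 mm | about 5 N | about 5.2 N |
| Middle | 4.6 mm | about 4.7 N | about 5.5 N |
| Right | 9.7 mm | about 5 N | about 5.5 N |

- **Forces:** the highest single reading at the posts was about 6 N, on the right drive's push, with roughly ±0.5–1 N of noise. The gap to the next drive's play, about 5 mm, is far larger than the measurement error.
- **Placing:** I lowered the small clear syringe, plunger towards the pusher, until it touched the saddles at about 2.5 N. Then I opened the fingers and backed clear.
- **Last pictures:** the syringe lies in both saddles, and its centre is within about 1–2 mm of the cradle's middle along its length. The wrist and scene pictures showed the two vials, the jar and the other two drives where they had been.
- **Not checked or in disagreement:** I could not read the seat pad's travel directly. Early on, the scene and top cameras disagreed by several mm along the drives, so I relied on close-up wrist views instead.

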